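Chock the mill jar, open the latched cover and push in the stop button

ROBOT

A 6-joint arm with a two-finger parallel gripper is mounted at the origin on the work surface. World frame = base frame: x ahead of the robot, y to its left, z up, the work surface at z = 0. Lengths are in m, angles in rad, forces in N, time in s.
With the tool pointing down it reaches from about 0.275 to 0.725 m from the base axis. Payload 15.9 kg.
Tool frame: the origin (TCP) lies midway between the tips of the shut fingers; the grasp point (between the pads) lies 19 mm behind it; z points along the fingers, y is the line along which they close (so a half turn about z gives the same grasp; the last joint's range is limited). The gripper opens to 85 mm and grips with 20 to 120 N. Pads are 22 mm wide; open, the fingers measure 114 mm over their backs; the gripper's body (76 mm by 85 mm) begins 54 mm behind the grasp point. The pads swing forward as they close: fully open they stand 13 mm farther back than shut.
Start: joints at [-1.321, 0.213, -0.034, 1.323, 0, 1.571], TCP at [0.124, -0.484, 0.193] pointing down, gripper open.
Joint ranges: [-2.98, 2.98], [-0.74, 1.72], [-1.14, 1.35], [-2.1, 2.04], [-1.57, 1.44], [-3.14, 3.14]. Speed limits (rad/s): [1.89, 1.89, 2.39, 2.57, 3.14, 3.14].

INTERFACE

Orientations are given as [roll, pitch, yaw] about the fixed x, y, z axes, in that order (R = Rz(yaw) Ry(pitch) Rx(roll)).
In Python, from plant import bot gives the robot as it stands.
- The arm moves only by the tool send_rows, never from a script. Its argument "rows" is a list of rows, each a list of 4 numbers: the shift along the world's x, y, z in units of 30 mm (1.0 is 30 mm), then the turn about the world's z in units of 5 degrees (1.0 is 5 degrees). In form: [[tx, ty, tz, spin], ...]. A call has 1 to 12 rows; each row shifts and turns the commanded pose from where the row before left it; what a row does not reach is not made up. A row lasts 1/10 s, in which the tool goes at most 50 mm and 8.59 degrees, less where a joint would pass 70% of its speed; a pose out of reach is approached as far as the arm can. A call is refused whole if a number of a shift passes 1 or a number of a turn 1, either way. A call with a gripper value outside its range is refused whole. "grip" is the opening, from 0 (shut) to 1 (fully open), set as the call begins (left out, the last holds). The fingers move at their own pace and stop on an object; "force" is the grip in N (left out, the last holds). Time passes only in rows, so rows that do not move let the fingers close. It gives the time, the measured TCP pose, the force, the opening and the grip force at its end, in the units of the state.
- bot.get_state(): the state, without advancing time (a new reading comes with each control period).
- bot.get_image(name): name is "scene" or "top"; returns a dict with "frame" (400x640x3 uint8, red, green, blue), "z_map" (400x640 float32, m along the optical axis (not along the pixel's ray), 0 where there is no reading), "K" (3x3 intrinsics, pixels), "rvec" (rotation vector, rad) and "tvec" (3), from world to camera coordinates, as OpenCV has them. Camera axes: x right, y down, z forward; pixel columns grow to the right and rows downward; lengths in m; the calibration is good to about 2 mm. A picture is of the moment at which its call begins.
- bot.sign_off(): hands the job in; it is judged then, once.
Trained networks look in the newest picture that a camera, given by its name, has taken for a name from the list of things; names that differ only in an ending like _2 or _b are one class to them, and where a whole thing is asked for, a point or a joint stands for the part that bears it (a point fixed in the world has none). Each returns a list of dicts, best first, with "p" (0 to 1); they miss things now and then, are a little off and sometimes report something else, mostly with a low value. They report only what shows in the picture. A call takes as long as a camera call. They do not tell look-alikes from the thing itself.
- bot.outline_of(camera, target): "pixels" (400x640 bool, what is visible of it) and "box" ([left, top, right, bottom] in pixels, round what is visible of it).
The state is a dict: "t": time; "joint_pos": joint angles; "qd": joint speeds; "joint_torque": joint torques, N m; "position": TCP position; "orientation": TCP orientation; "force": force on the tool from outside, world axes, zero at the start; "torque": the same for the moment, N m; "finger_gap": finger opening in m; "finger_force": force on a finger pad.
Only numpy, scipy, OpenCV 4.12 (cv2) and the standard library are available. Lean on these libraries where they do the work, as an engineer would, in place of code of your own. Each camera call takes 0.05 s, during which the arm holds its last target. There are 200 camera calls.

TASK

Lock off the glaze-jar stand. First push the wooden wedge up the ramp until it is snug against the low side of the jar, then pull up the spring plunger knob and slide the metal cover, which holds the jar back, away from the jar until the plunger drops into its second hole. Last, press the mushroom button in the uncovered well all the way down so that it stays in; the jar must stay in its place throughout, and the jug, slip pot and clay house are to be left alone.

Things in the scene. Friction and masses are not known exactly. Their poses are not given: they have to be found in the camera images.
- stand: Green metal stand fixed to the bench, 200 mm (x) by 480 (y), deck 70 high. Origin: centre of its underside, z up; offsets named below are in its frame, mm. From y -240 to -30 its top is a ramp; from y -30 to 240 a flat deck at z 70 with two guide rails at |x| 61 to 71, y 0 to 240, tops at z 82.
- ramp_low (a point): Middle of the ramp's low edge, at (0, -30, 70) in the stand. The ramp falls 5 degrees towards +y, from z 88 at y -240 to z 70 here. A back stop (face at y -225, top at z 135) stands 10 mm behind the jar; low cheeks at |x| 83 to 95, y -240 to -155, tops at z 130, stand beside the jar's ends.
- well_floor (a point): Centre of the floor of the square well in the deck, at (0, 20, 12) in the stand; the well is 80 by 80 mm (x -40 to 40, y -20 to 60), its mouth at z 70. It holds the button and lies under the shut cover.
- hole_open (a point): Mouth of the second index hole, 13 mm wide, at (0, 195, 70) in the stand. The first hole, where the plunger starts, is at (0, 95, 70).
- jar: White ceramic mill jar with two brown bands, a cylinder 80 mm in diameter and 150 mm long, about 0.8 kg, loose, lying on the ramp with its axis along the stand's x. Origin at its centre: in the stand about (0, -175, 123). It would roll down the ramp towards +y, but leans on the two prongs of the cover, one near each end of it.
- wedge: Loose wooden wedge, 54 mm wide (x), 70 long (y), about 0.2 kg, on the ramp between the prongs. Origin: centre of its underside; its -y axis points to its sharp end and the jar. Top face rises at 24 deg from 2 to 33 mm at the upright back. Snug, its sharp edge is 13 mm past the jar's lowest line, on the low side; it starts 16 to 46 mm short. Pushing takes 1 to 3 N, clearly more at the jar.
- wedge_nose (a point): Middle of the wedge's sharp lower edge, on the ramp.
- wedge_back (a point): Point on the centre line of the wedge's upright back face, 16 mm above its underside; push here towards the jar.
- cover (a joint): Slide of the cover along the stand's +y, m: 0 shut, 0.100 open (end stop, plunger over the second hole). About 4 N moves it; locked while the plunger is down. Aluminium plate 110 (x) by 155 (y) by 8 mm, top z 80, y -30 to 125 when shut. Two prongs, 12 mm round bars at x -46 and 46, axis z 94.5, reach from it to y -138 when shut and hold the jar; they move with it.
- flange (a point): On the face towards the jar (-y face) of the cover's upright push flange, 24 mm above the cover plate: the flange is 80 mm wide (x), 6 mm thick and 34 mm high above the plate. When shut it is at (0, 27, 104) in the stand. Moves with the cover.
- plunger (a joint): Lift of the spring plunger, in m: 0 down in a hole (locks the cover), 0.016 pulled fully up; the pin leaves the hole at 0.010. Spring: 4 N at 0, 7 N at 0.016. Let go between the holes, the pin rides on the deck at 0.010, and it drops to 0 by itself over the second hole.
- knob (a point): Centre of the black plunger knob, an upright cylinder 34 mm in diameter and 32 mm high, standing on a collar of 30 mm diameter that ends 20 mm below this point. At (0, 95, 122) in the stand when shut and down. Moves with the cover and the plunger. Grip it from above, on its sides.
- button (a joint): Depth of the grey mushroom button, in m: 0 out, 0.012 fully pressed. It stays where it is left and takes about 4 N to move.
- button_top (a point): Centre of the top of the mushroom button, 56 mm in diameter, at (0, 20, 63) in the stand when out: 7 mm below the deck, hidden under the cover until that is open.
- jug: Bystander: red plastic jug with a handle, 110 mm across, 130 mm high, on the bench beyond the stand. Origin at the centre of its underside.
- slip_pot: Bystander: white pot of slip with a wooden stick, 90 mm across, 100 mm high (stick to 195 mm), on the bench beyond the stand. Origin at the centre of its underside.
- clay_house: Bystander: grey clay house with battlements, 85 by 110 by 85 mm high, on the bench past the stand's +y end. Origin at the centre of its underside.
Mind the look-alikes: they are no part of the job. Several things have the shape of the wedge; the one meant has the colours described above.

How it is judged:
By the outcome, as a careful person would: the job done as asked, in the order asked, and still so for the second after the job is handed in, with the robot touching nothing.
It also fails if it takes over 48 s, if anything falls off the work surface, if the arm or the gripper's body presses on something with over 40 N, if the wrist force passes 120 N, or if a joint passes its speed limit or range.

## Working session

There is one attempt and no reset: what is moved stays moved. The work goes in short steps, Python scripts to look and compute and a tool call to move; the robot and the scene stay as the last step left them, time stands still between calls to the robot, and variables do not carry over. Pictures are saved under pics/ and viewed, at most 10 in all, crops included, and the job is handed in when it is done.

Besides the shell and the picture viewer there is one more tool, called after "Emit:" as name(argument=value, ...), one argument or row to a line, values as JSON. send_rows: Moves the arm, as the interface text tells. Its arguments: {"type":"object","properties":{"rows":{"type":"array","items":{"type":"array","items":{"type":"number"}}},"grip":{"type":"number"},"force":{"type":"number"}},"required":["rows"]}

```bash
ls; mkdir -p pics
cat > h.py <<'E'
import numpy as np, cv2
from plant import bot
def cam(n):
    im=bot.get_image(n); R=cv2.Rodrigues(np.array(im["rvec"],float))[0]
    return im,np.array(im["K"]),R,np.array(im["tvec"]).ravel()
def cloud(im,K,R,t):
    z=im["z_map"]; v,u=np.mgrid[:z.shape[0],:z.shape[1]]
    P=np.stack([(u-K[0,2])/K[0,0]*z,(v-K[1,2])/K[1,1]*z,z],-1)
    return (P-t)@R   # world
def proj(p,K,R,t):
    q=R@np.array(p)+t; q=K@q; return q[:2]/q[2]
E
python3 - <<'E'
from h import *
for n in ("scene","top"):
    im,K,R,t=cam(n); cv2.imwrite(f"pics/{n}0.png",im["frame"][:,:,::-1])
    W=cloud(im,K,R,t); np.savez(f"{n}0.npz",W=W,K=K,R=R,t=t)
    for o in ("stand","jar","wedge","cover","knob","flange","clay_house","jug","slip_pot"):
        for d in bot.outline_of(n,o):
            m=d["pixels"]&(im["z_map"]>0)
            print(n,o,round(d["p"],2),d["box"],np.median(W[m],0).round(3) if m.any() else None, np.percentile(W[m],[2,98],axis=0).round(3).tolist() if m.any() else'')
print(bot.get_state())
E
```

```text
pics
scene stand 0.7 [246.4, 110.6, 383.6, 254.6] [0.573 0.074 0.07 ] [[0.451, -0.247, 0.005], [0.649, 0.213, 0.13]]
scene stand 0.68 [282.3, 144.0, 309.3, 163.8] [ 0.546 -0.084  0.089] [[0.517, -0.146, 0.073], [0.571, -0.075, 0.104]]
scene jar 0.67 [260.5, 108.9, 310.3, 143.6] [ 0.548 -0.173  0.142] [[0.468, -0.217, 0.097], [0.615, -0.161, 0.162]]
scene wedge 0.89 [347.8, 154.0, 372.9, 175.4] [ 0.356 -0.04   0.014] [[0.307, -0.073, -0.001], [0.374, -0.019, 0.028]]
scene wedge 0.6 [284.8, 145.0, 310.1, 165.2] [ 0.547 -0.083  0.089] [[0.517, -0.144, 0.073], [0.571, -0.075, 0.104]]
scene cover 0.59 [274.2, 133.7, 348.1, 204.0] [0.557 0.026 0.08 ] [[0.493, -0.149, 0.072], [0.6, 0.096, 0.137]]
scene cover 0.41 [319.2, 168.1, 329.6, 185.0] [0.552 0.076 0.132] [[0.535, 0.053, 0.11], [0.564, 0.084, 0.138]]
scene knob 0.58 [315.9, 166.6, 330.2, 185.6] [0.551 0.076 0.131] [[0.511, 0.041, 0.079], [0.564, 0.084, 0.138]]
scene knob 0.19 [275.6, 136.0, 345.6, 202.2] [0.558 0.025 0.08 ] [[0.495, -0.137, 0.074], [0.599, 0.096, 0.137]]
scene flange 0.71 [274.4, 137.5, 346.8, 203.6] [0.557 0.025 0.08
[... 1884 characters left out ...]
t': 1.0, 'joint_pos': array([-1.32102504e+00,  2.12893245e-01, -3.44121256e-02,  1.32348568e+00,
       -2.25083122e-05,  1.57082059e+00]), 'qd': array([ 1.11952155e-03,  1.17668678e-03,  6.76616128e-05,  1.98716670e-05,
       -8.80196689e-04,  1.13151197e-03]), 'joint_torque': array([-3.65528849e-04, -6.85980248e+01,  4.87327015e+01,  1.35818122e-03,
       -7.53812219e-05, -5.24834286e-05]), 'position': array([ 0.12358008, -0.4844732 ,  0.1933044 ]), 'orientation': array([3.14158738e+00, 2.25081842e-05, 2.49747023e-01]), 'force': array([-0.36229844,  0.27580063, -0.18041349]), 'torque': array([ 0.01783374,  0.02131247, -0.00718864]), 'finger_force': 0.0, 'finger_gap': 0.08572734048517008}
```

Run:
```python
from h import *
im=cv2.imread("pics/top0.png"); c=im[150:345,250:515]; cv2.imwrite("pics/topc.png",cv2.resize(c,None,fx=3,fy=3,interpolation=cv2.INTER_CUBIC)[:600])
d=np.load("top0.npz");W=d["W"].reshape(-1,3)
box=(W[:,0]>.42)&(W[:,0]<.67)&(W[:,1]>-.27)&(W[:,1]<.23)
# deck outline by minAreaRect of points z>.06 
m=box&(W[:,2]>.062)&(W[:,2]<.1)
print("stand",cv2.minAreaRect((W[m,:2]*1000).astype(np.float32)))
m=box&(W[:,2]>.0765)&(W[:,2]<.0835)&(W[:,1]>-.05)
print(np.histogram(W[m,0],bins=np.arange(.45,.65,.01)))
```

```text
stand ((545.0819702148438, -23.972442626953125), (466.488525390625, 200.36085510253906), 88.50096130371094)
(array([  0,   1, 152, 304, 194, 221, 254, 259, 225, 198, 179, 196, 255,
       209, 195, 116, 354,  14,   2]), array([0.45, 0.46, 0.47, 0.48, 0.49, 0.5 , 0.51, 0.52, 0.53, 0.54, 0.55,
       0.56, 0.57, 0.58, 0.59, 0.6 , 0.61, 0.62, 0.63, 0.64]))
```

View pics/topc.png

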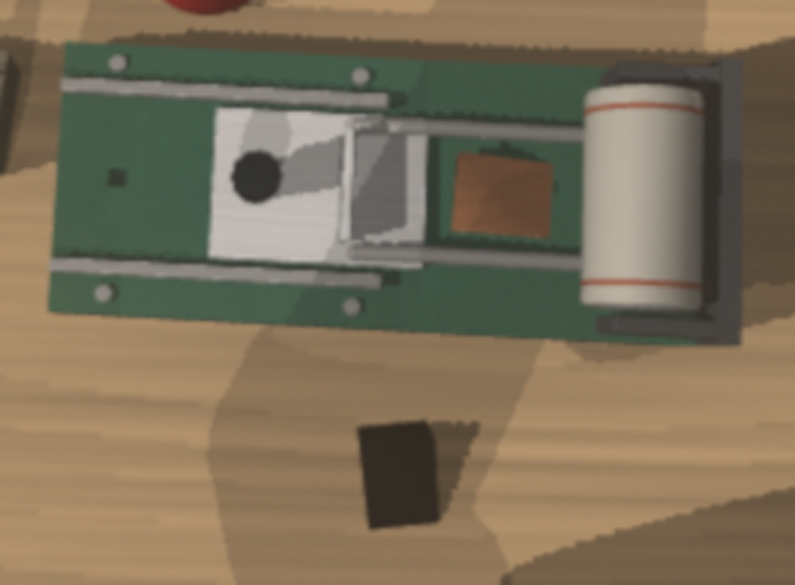

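View pics/scene0.png

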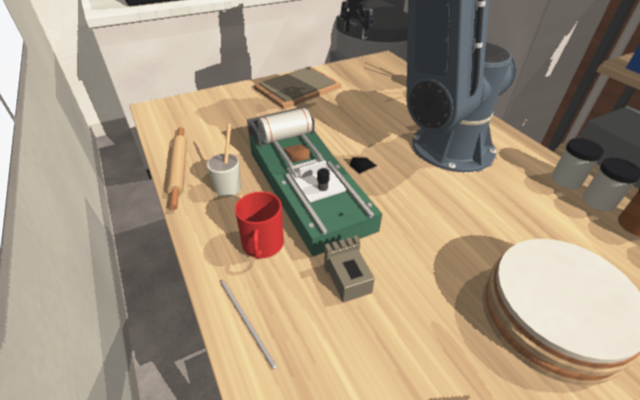

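The scene shows the stand, with the jar at (285,125). Two things have the wedge's shape: the brown wooden one on the ramp between the prongs, top (418,214), and a near-black one on the bench, top (384,308). The enlarged crop confirms that the wooden one on the ramp fits the description. The knob is at top (335,209).

```bash
cat > fit.py <<'E'
from h import *
from scipy.optimize import least_squares
# predicted stand-frame edges vs cloud: fit pose by matching heightmap
def hmap(x,y):
    z=np.where(y<-30,70+(-30-y)*np.tan(np.radians(5)),70.)
    z=np.where((abs(x)>61)&(abs(x)<71)&(y>0),82,z)
    z=np.where((abs(x)<55)&(y>-30)&(y<125),80,z)
    z=np.where((abs(abs(x)-46)<6)&(y>-138)&(y<0),100.5,z)
    z=np.where((abs(x)<40)&(y>27)&(y<33),114,z)
    z=np.where(np.hypot(x,y-95)<17,138,z)
    j=40**2-(y+175)**2
    z=np.where((abs(x)<75)&(j>0),np.maximum(z,123+np.sqrt(np.maximum(j,0))),z)
    z=np.where((y<-225)&(y>-240),135,z)
    z=np.where((abs(x)>100)|(abs(y)>240),0,z)
    return z
E
python3 - <<'E'
from fit import *
from scipy.optimize import minimize
for n in ("top","scene"):
    W=np.load(n+"0.npz")["W"].reshape(-1,3)*1000
    W=W[(abs(W[:,0]-545)<115)&(abs(W[:,1]+23)<255)&(W[:,2]<170)]
    def c(p):
        a=np.radians(p[2]); dx,dy=W[:,0]-p[0],W[:,1]-p[1]
        x=np.cos(a)*dx+np.sin(a)*dy; y=-np.sin(a)*dx+np.cos(a)*dy
        w=~((abs(x)<35)&(y<-30)&(y>-140))
        return np.minimum(abs(W[:,2]-hmap(x,y)-p[3]),15)[w].mean()
    s=np.array([[545,-27,-1.5,0]]+[[545+r[0],-27+r[1],-1.5+r[2],r[3]] for r in np.random.default_rng(0).normal(size=(4,4))*[4,4,1,1.5]])
    r=minimize(c,s[0],method="Nelder-Mead",options=dict(initial_simplex=s,xatol=.05,fatol=.001)); p=r.x
    print(n,p.round(2),round(r.fun,2))
    # wedge in stand frame
    a=np.radians(p[2]); dx,dy=W[:,0]-p[0],W[:,1]-p[1]
    x=np.cos(a)*dx+np.sin(a)*dy; y=-np.sin(a)*dx+np.cos(a)*dy
    h=W[:,2]-p[3]-(70+(-30-y)*np.tan(np.radians(5)))
    m=(abs(x)<37)&(y<-35)&(y>-150)&(h>5)
    Q=np.c_[x,y,h][m]; print(len(Q),np.percentile(Q,[1,50,99],axis=0).round(1).tolist())
    t=m&(h>26); 
    print("rect",cv2.minAreaRect(np.c_[x,y][m].astype(np.float32)),"high y",np.percentile(y[t],[0,50,98]).round(1))
    H,_=np.histogram(y[m],bins=np.arange(-150,-30,5)); print([ (int(b),round(float(np.median(h[m&(y>=b)&(y<b+5)])),1)) for b in np.arange(-150,-30,5) if (m&(y>=b)&(y<b+5)).sum()>3])
E
```

```text
top [544.93 -30.45  -1.52  -0.77] 2.83
1180 [[-35.0, -149.4, 5.4], [-0.6, -99.5, 26.8], [34.9, -49.7, 74.5]]
rect ((-0.8595771789550781, -97.05682373046875), (74.0523452758789, 105.65586853027344), 0.9955810308456421) high y [-150.  -137.6  -50.1]
[(-150, 71.5), (-145, 65.8), (-140, 55.0), (-135, 45.2), (-120, 5.6), (-115, 6.7), (-110, 8.3), (-105, 10.0), (-100, 12.3), (-95, 14.7), (-90, 16.7), (-85, 18.8), (-80, 21.1), (-75, 23.4), (-70, 24.7), (-65, 26.9), (-60, 29.2), (-55, 31.1), (-50, 31.2)]
scene [544.44 -27.59  -1.6   -1.75] 5.61
667 [[-35.9, -149.3, 5.7], [1.7, -135.8, 32.5], [36.2, -48.1, 73.7]]
rect ((0.23340988159179688, -98.23509216308594), (102.68112182617188, 73.620849609375), 89.74422454833984) high y [-149.6 -137.9  -48.9]
[(-150, 70.3), (-145, 62.6), (-140, 46.3), (-135, 46.2), (-115, 6.7), (-110, 8.9), (-105, 11.1), (-100, 13.3), (-95, 14.8), (-90, 17.2), (-85, 18.7), (-80, 20.6), (-75, 22.8), (-70, 26.0), (-65, 27.4), (-60, 29.0), (-55, 17.3), (-50, 27.2)]
```

Emit:
send_rows(
  rows=[
    [0.9, 0.9, 0.3, 1],
    [0.9, 0.9, 0.3, 1],
    [0.9, 0.9, 0.3, 1],
    [0.9, 0.9, 0.3, 1],
    [0.9, 0.9, 0, 1],
    [0.9, 0.9, 0, 1],
    [0.9, 0.9, 0, 1],
    [0.9, 0.9, 0, 1],
    [0.9, 0.9, 0, 1],
    [0.9, 0.9, 0, 1],
    [0.9, 0.9, 0, 1],
    [0.9, 0.9, 0, 1],
  ],
  grip=0,
  force=40,
)

```text
t: 2.2
position: [0.4486, -0.1591, 0.2294]
orientation: [3.141, 0.0, 1.301]
force: [0.9, -0.9, -0.4]
finger_gap: -0.0001
finger_force: 0.0
```

Emit:
send_rows(
  rows=[
    [0.65, 0.7, 0, 1],
    [0.65, 0.7, 0, 1],
    [0.65, 0.7, 0, 0.8],
    [0.65, 0.7, -0.3, 0],
    [0.58, 0.7, -0.5, 0],
    [0, 0, -0.9, 0],
    [0, 0, -0.9, 0],
    [0, 0, -0.9, 0],
    [0, 0, -0.7, 0],
    [0, 0, -0.5, 0],
    [0, 0, 0, 0],
  ],
)

```text
t: 3.3
position: [0.5416, -0.0553, 0.0865]
orientation: [-3.138, -0.0, 1.541]
force: [-0.3, 0.1, -0.2]
finger_gap: 0.0001
finger_force: 0.0
```

Run:
```python
from h import *
s=bot.get_state(); print(s["t"],s["position"],s["force"],s["torque"])
im,K,R,t=cam("scene"); f=im["frame"][90:260,230:400,::-1]
cv2.imwrite("pics/s1.png",cv2.resize(f,None,fx=3.5,fy=3.5,interpolation=cv2.INTER_CUBIC))
```

```text
3.3 [ 0.54163242 -0.05530978  0.08646137] [-0.34960279  0.10300224 -0.24598289] [-0.05016129  0.00199391 -0.00520626]
```

View pics/s1.png

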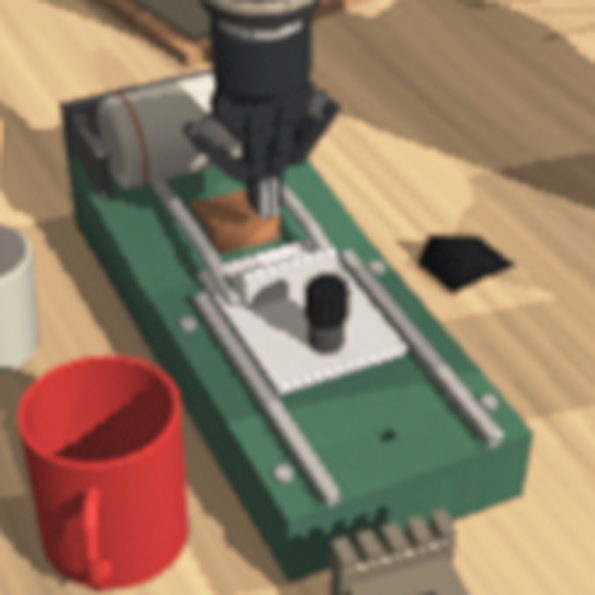

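Run:
```python
from h import *
im,K,R,t=cam("scene")
def S(x,y,z):
    a=np.radians(-1.55);return [.5447+np.cos(a)*x-np.sin(a)*y,-.0295+np.sin(a)*x+np.cos(a)*y,z-.001]
for n,p in dict(tcp=bot.get_state()["position"],bl=S(.027,-.0495,.0717),br=S(-.027,-.0495,.0717),tl=S(.027,-.0495,.105),tr=S(-.027,-.0495,.105)).items(): print(n,(proj(p,K,R,t)-[230,90])*3.5)
W=cloud(im,K,R,t)
for v,u in ((208,268),(200,268),(212,268),(235,250)): print((u,v),W[90+int(v/3.5),230+int(u/3.5)].round(3))
```

```text
tcp [260.54532634 245.88748593]
bl [219.29078888 256.16614631]
br [277.223114   239.74751517]
tl [217.83398789 224.30045308]
tr [276.9508782  208.06977108]
(268, 208) [ 0.544 -0.042  0.138]
(268, 200) [ 0.543 -0.045  0.143]
(268, 212) [ 0.544 -0.042  0.134]
(250, 235) [ 0.542 -0.081  0.083]
```

Run:
```python
from h import *
for n in("scene","top"):
    im,K,R,t=cam(n); W=cloud(im,K,R,t).reshape(-1,3);F=im["frame"].reshape(-1,3)
    m=(abs(W[:,0]-.542)<.045)&(W[:,1]>-.072)&(W[:,1]<-.03)&(W[:,2]>.083)&(W[:,2]<.2)
    for a in np.arange(.08,.2,.01):
        k=m&(W[:,2]>=a)&(W[:,2]<a+.01)
        if k.any(): print(n,a.round(2),k.sum(),W[k].min(0).round(3),W[k].max(0).round(3),F[k].mean(0).round())
im,K,R,t=cam("scene");f=im["frame"][135:170,280:325,::-1]
cv2.imwrite("pics/s2.png",cv2.resize(f,None,fx=14,fy=14,interpolation=cv2.INTER_NEAREST))
```

```text
scene 0.08 1 [ 0.503 -0.034  0.087] [ 0.503 -0.034  0.087] [161. 156. 152.]
scene 0.09 38 [ 0.497 -0.069  0.09 ] [ 0.587 -0.03   0.1  ] [156. 153. 144.]
scene 0.1 1 [ 0.502 -0.068  0.1  ] [ 0.502 -0.068  0.1  ] [149. 143. 137.]
scene 0.12 4 [ 0.537 -0.048  0.127] [ 0.549 -0.042  0.13 ] [159. 122.  98.]
scene 0.13 26 [ 0.528 -0.058  0.131] [ 0.555 -0.04   0.14 ] [122. 113. 105.]
scene 0.14 30 [ 0.528 -0.057  0.141] [ 0.556 -0.042  0.149] [103.  99.  95.]
scene 0.15 35 [ 0.529 -0.059  0.15 ] [ 0.556 -0.04   0.16 ] [105. 105. 101.]
scene 0.16 25 [ 0.529 -0.05   0.16 ] [ 0.558 -0.039  0.17 ] [81. 82. 80.]
scene 0.17 79 [ 0.505 -0.064  0.17 ] [ 0.576 -0.038  0.18 ] [52. 57. 54.]
scene 0.18 86 [ 0.501 -0.066  0.18 ] [ 0.582 -0.039  0.19 ] [57. 56. 54.]
scene 0.19 87 [ 0.498 -0.061  0.19 ] [ 0.587 -0.035  0.2  ] [52. 51. 51.]
top 0.08 15 [ 0.504 -0.044  0.083] [ 0.585 -0.031  0.09 ] [125. 121. 116.]
top 0.09 45 [ 0.497 -0.056  0.09 ] [ 0.587 -0.031  0.1  ] [136. 131. 126.]
top 0.1 5 [ 0.498 -0.056  0.1  ] [ 0.502 -0.05   0.102] [140. 135. 130.]
top 0.17 3 [ 0.514 -0.044  0.176] [ 0.518 -0.042  0.18 ] [86. 85. 83.]
top 0.18 10 [ 0.504 -0.045  0.181] [ 0.518 -0.042  0.19 ] [73. 73. 72.]
top 0.19 6 [ 0.503 -0.044  0.192] [ 0.513 -0.043  0.198] [63. 66. 67.]
```

View pics/s2.png

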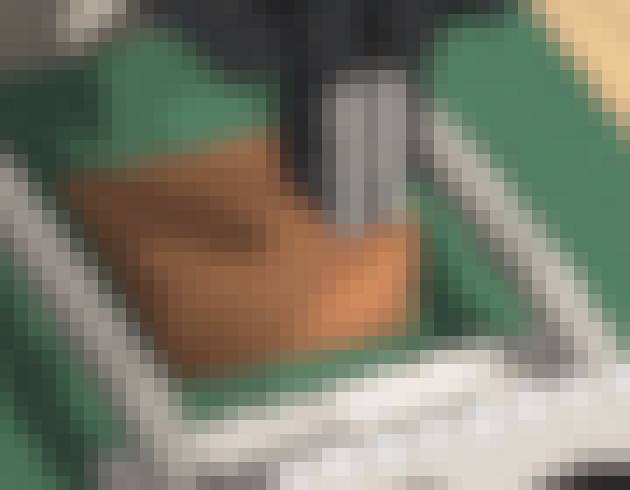

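The crop shows the shut fingertips ending at about pixel (305,152), at z≈0.128, above the back of the wedge. The reported TCP height is 0.0865, so I need to find out why they differ.

Emit:
send_rows(
  rows=[
    [0, 0, 0, 0],
    [0, 0, 0, 0],
  ],
)

```text
t: 3.75
position: [0.5433, -0.0555, 0.0888]
orientation: [3.141, 0.0, 1.541]
force: [-0.3, 0.0, -1.2]
finger_gap: 0.0003
finger_force: 0.0
```

Run:
```python
from h import *
print(bot.get_state())
im,K,R,t=cam("scene"); W=cloud(im,K,R,t).reshape(-1,3)
m=(abs(W[:,0]-.542)<.045)&(W[:,1]>-.072)&(W[:,1]<-.03)&(W[:,2]>.105)&(W[:,2]<.2)
print(W[m].min(0),m.sum())
m=(abs(W[:,0]-.542)<.06)&(W[:,1]>-.15)&(W[:,1]<.03)&(W[:,2]>.165)&(W[:,2]<.35)
for a in np.arange(.16,.35,.015):
    k=m&(W[:,2]>=a)&(W[:,2]<a+.015)
    if k.any(): print(a.round(3),k.sum(),W[k].min(0).round(3),W[k].max(0).round(3))
print(bot.get_state()["t"])
```

```text
{'t': 3.75, 'joint_pos': array([-1.01779556e-01,  3.46757981e-01, -1.22227890e-01,  1.10108702e+00,
        1.36961162e-05,  1.49844355e+00]), 'qd': array([ 0.00035686,  0.00293824, -0.00316951, -0.00024033,  0.00061802,
        0.00105757]), 'joint_torque': array([-7.04667582e-04, -7.87459803e+01,  4.68130803e+01,  1.17876407e-02,
       -1.35851548e-05, -3.30576177e-05]), 'position': array([ 0.54327694, -0.05548135,  0.08877486]), 'orientation': array([3.14087012e+00, 3.86366335e-05, 1.54136953e+00]), 'force': array([-0.27301387,  0.04851467, -1.21736626]), 'torque': array([-0.03370364, -0.00456123, -0.01330279]), 'finger_force': 0.0, 'finger_gap': 0.0002843033712064645}
[ 0.4977612  -0.06888681  0.12552965] 372
0.16 42 [ 0.508 -0.056  0.165] [ 0.57  -0.039  0.175]
0.175 137 [ 0.502 -0.069  0.175] [ 0.584 -0.038  0.19 ]
0.19 141 [ 0.489 -0.062  0.19 ] [ 0.597 -0.034  0.205]
0.205 198 [ 0.483 -0.065  0.205] [ 0.602 -0.033  0.22 ]
0.22 185 [ 0.487 -0.065  0.22 ] [ 0.599 -0.032  0.235]
0.235 86 [ 0.501 -0.061  0.235] [ 0.585 -0.038  0.25 ]
0.25 107 [ 0.513 -0.066  0.25 ] [ 0.58  -0.016  0.265]
0.265 146 [ 0.514 -0.065  0.265] [ 0.58  -0.014  0.28 ]
0.28 161 [ 0.514 -0.067  0.28 ] [ 0.581 -0.015  0.295]
0.295 149 [ 0.509 -0.073  0.295] [ 0.579 -0.016  0.306]
0.31 142 [ 0.505 -0.066  0.312] [ 0.585 -0.009  0.325]
0.325 193 [ 0.507 -0.07   0.326] [ 0.587 -0.007  0.34 ]
0.34 159 [ 0.503 -0.07   0.34 ] [ 0.587 -0.006  0.35 ]
3.8
```

Emit:
send_rows(
  rows=[
    [0, -0.17, 0, 0],
    [0, -0.17, 0, 0],
    [0, -0.17, 0.03, 0],
    [0, -0.17, 0.03, 0],
    [0, 0, 0, 0],
  ],
)

```text
t: 4.3
position: [0.5431, -0.0767, 0.0902]
orientation: [3.141, 0.0, 1.541]
force: [0.3, -0.9, -0.0]
finger_gap: 0.0
finger_force: 0.0
```

```bash
cat > wedge.py <<'E'
from h import *
im,K,R,t=cam("scene"); W=cloud(im,K,R,t).reshape(-1,3); F=im["frame"].reshape(-1,3).astype(int)
a=np.radians(-1.55); dx,dy=W[:,0]-.5447,W[:,1]+.0295
x=np.cos(a)*dx+np.sin(a)*dy; y=-np.sin(a)*dx+np.cos(a)*dy
m=(abs(x)<.03)&(y<-.03)&(y>-.16)&(F[:,0]>F[:,2]*1.5)&(F[:,0]>F[:,1]*1.25)&(W[:,2]<.125)&(W[:,2]>.06)
print("wedge y stand",np.percentile(y[m],[2,50,98]).round(4),"z",np.percentile(W[m,2],[2,98]).round(3),m.sum(),"x",np.percentile(x[m],[2,98]).round(3))
g=(abs(x)<.03)&(abs(y+.035)<.08)&(W[:,2]>.108)&(W[:,2]<.16)&(F.max(1)-F.min(1)<40)&(y>-.12)
print("finger zmin",W[g,2].min().round(3),"y",np.percentile(y[g],[2,98]).round(3))
s=bot.get_state();print(s["position"],s["force"])
E
python3 wedge.py
```

```text
wedge y stand [-0.1155 -0.0534 -0.0463] z [0.076 0.103] 275 x [-0.025  0.027]
finger zmin 0.108 y [-0.048  0.035]
[ 0.5430371  -0.07631274  0.0901626 ] [-0.38458636 -0.11406618 -0.19275134]
```

The wedge didn't move and there was no contact force, so the picture is right: the true tip sits about 38 mm above the reported z. I'll back off and descend using vision.

Emit:
send_rows(
  rows=[
    [0, 0.35, 0, 0],
    [0, 0.35, 0, 0],
    [0, 0, 0, 0],
    [0, 0, -0.25, 0],
    [0, 0, -0.25, 0],
    [0, 0, -0.25, 0],
    [0, 0, -0.25, 0],
    [0, 0, -0.15, 0],
    [0, 0, 0, 0],
  ],
)

```text
t: 5.25
position: [0.5425, -0.0549, 0.0548]
orientation: [-3.14, -0.0, 1.541]
force: [0.0, 0.1, 0.0]
finger_gap: 0.0
finger_force: 0.0
```

```bash
python3 wedge.py
python3 - <<'E'
from h import *
im,K,R,t=cam("scene"); W=cloud(im,K,R,t);f=im["frame"][125:185,275:345,::-1]
cv2.imwrite("pics/s3.png",cv2.resize(f,None,fx=9,fy=9,interpolation=cv2.INTER_CUBIC))
W=W.reshape(-1,3);m=(abs(W[:,0]-.542)<.018)&(W[:,1]>-.07)&(W[:,1]<-.03)&(W[:,2]>.083)&(W[:,2]<.15)
for a in np.arange(.08,.15,.005):
        k=m&(W[:,2]>=a)&(W[:,2]<a+.005)
        if k.any(): print(a.round(3),k.sum(),W[k].min(0).round(3),W[k].max(0).round(3))
E
```

```text
wedge y stand [-0.1148 -0.0561 -0.0463] z [0.077 0.104] 140 x [0.002 0.028]
finger zmin 0.108 y [-0.032  0.034]
[ 0.54274916 -0.05492767  0.05528608] [-0.01268187  1.24684842  0.22759635]
0.09 1 [ 0.548 -0.049  0.092] [ 0.548 -0.049  0.092]
0.095 9 [ 0.533 -0.049  0.095] [ 0.551 -0.04   0.1  ]
0.1 10 [ 0.529 -0.049  0.1  ] [ 0.554 -0.042  0.105]
0.105 18 [ 0.529 -0.06   0.105] [ 0.555 -0.041  0.109]
0.11 17 [ 0.531 -0.062  0.11 ] [ 0.555 -0.042  0.115]
0.115 14 [ 0.529 -0.061  0.115] [ 0.556 -0.042  0.12 ]
0.12 14 [ 0.529 -0.061  0.12 ] [ 0.555 -0.04   0.125]
0.125 12 [ 0.529 -0.053  0.126] [ 0.554 -0.041  0.13 ]
0.13 10 [ 0.528 -0.047  0.13 ] [ 0.555 -0.041  0.134]
0.135 20 [ 0.528 -0.06   0.135] [ 0.558 -0.039  0.14 ]
0.14 20 [ 0.528 -0.06   0.14 ] [ 0.558 -0.039  0.145]
0.145 18 [ 0.53  -0.062  0.145] [ 0.56  -0.038  0.15 ]
```

View pics/s3.png

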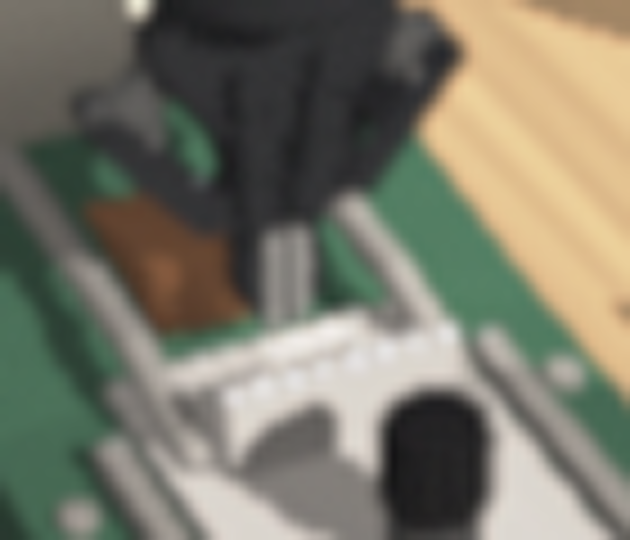

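Picture: the tip is now beyond the wedge's back and above the plate edge, at about (285,315), z≈0.0935. I'll lower 6 mm, then push.

Emit:
send_rows(
  rows=[
    [0, 0, -0.1, 0],
    [0, 0, -0.1, 0],
    [0, -0.2, 0, 0],
    [0, -0.2, 0, 0],
    [0, -0.2, 0, 0],
    [0, -0.2, 0, 0],
    [0, 0, 0, 0],
  ],
)

```text
t: 6.05
position: [0.5431, -0.0799, 0.0497]
orientation: [3.141, 0.0, 1.54]
force: [-0.3, 0.4, 0.0]
finger_gap: -0.0002
finger_force: 0.0
```

```bash
python3 wedge.py
```

```text
wedge y stand [-0.1267 -0.0704 -0.0587] z [0.078 0.104] 128 x [0.006 0.029]
finger zmin 0.108 y [-0.057  0.036]
[ 0.54302725 -0.07945981  0.04963961] [-0.52418107 -0.10061961 -0.15320171]
```

Emit:
send_rows(
  rows=[
    [0, -0.2, 0.01, 0],
    [0, -0.2, 0.02, 0],
    [0, -0.2, 0.02, 0],
    [0, -0.2, 0.02, 0],
    [-0.01, -0.2, 0.02, 0],
    [-0.01, -0.2, 0.02, 0],
    [-0.01, -0.1, 0.01, 0],
    [0, -0.1, 0.01, 0],
  ],
)

```text
t: 6.9
position: [0.5421, -0.121, 0.0536]
orientation: [3.142, -0.0, 1.541]
force: [-0.4, 4.0, 0.4]
finger_gap: -0.0001
finger_force: 2.0
```

Emit:
send_rows(
  rows=[
    [0, -0.1, 0.01, 0],
    [0, -0.1, 0.01, 0],
  ],
)

```text
t: 7.1
position: [0.5423, -0.1244, 0.0543]
orientation: [3.141, -0.005, 1.543]
force: [0.7, 25.1, 6.9]
finger_gap: -0.0001
finger_force: 12.9
```

```bash
python3 wedge.py
```

```text
wedge y stand [-0.1582 -0.1114 -0.1011] z [0.083 0.11 ] 116 x [0.006 0.029]
finger zmin 0.108 y [-0.103  0.035]
[ 0.54229644 -0.12479778  0.0543282 ] [-0.86500726 20.00142293  5.31738638]
```

Emit:
send_rows(
  rows=[
    [0, 0.1, 0, 0],
    [0, 0.2, 0, 0],
    [0, 0.5, 0, 0],
    [0, 0.6, 0, 0],
    [0, 0.3, 0.5, 0],
    [0, 0, 1, 0],
    [0, 0, 1, 0],
    [0, 0.5, 1, 0],
    [0, 0.8, 1, 0],
    [0, 0.8, 0.3, 0],
    [0, 0.8, 0, 0],
    [0, 0.8, 0, 0],
  ],
  grip=1,
)

```text
t: 8.35
position: [0.5421, 0.0368, 0.1985]
orientation: [3.141, 0.0, 1.542]
force: [0.3, -0.5, -0.3]
finger_gap: 0.0852
finger_force: 0.0
```

```bash
python3 wedge.py
cat > chk.py <<'E'
from h import *
for n in("top","scene"):
    d=np.load(n+"0.npz");im,K,R,t=cam(n)
    for k,W in(("was",d["W"]),("now",cloud(im,K,R,t))):
        W=W.reshape(-1,3); a=np.radians(-1.55); dx,dy=W[:,0]-.5447,W[:,1]+.0295
        x=np.cos(a)*dx+np.sin(a)*dy; y=-np.sin(a)*dx+np.cos(a)*dy
        m=(abs(x)<.065)&(abs(y+.175)<.05)&(W[:,2]>.142)&(W[:,2]<.17)
        f=lambda p:np.hypot(y[m]-p[0],W[m,2]-p[1])-.04
        from scipy.optimize import least_squares
        r=least_squares(f,[-.175,.123],loss="soft_l1",f_scale=.002)
        w=(abs(x)<.025)&(W[:,2]<.125)&(y<-.045)&(y>-.145)&(W[:,2]-(.069+(-.03-y)*np.tan(np.radians(5)))>.004)
        print(n,k,"jar y,z",r.x.round(4),m.sum(),"wedge y",np.percentile(y[w],[1,99]).round(4),w.sum())
E
python3 chk.py
```

```text
wedge y stand [-0.1572 -0.1082 -0.1028] z [0.081 0.109] 237 x [-0.023  0.029]
finger zmin 0.108 y [0.028 0.037]
[0.54186028 0.03973923 0.19826395] [-0.72491188  3.47406543  0.53815872]
top was jar y,z [-0.1758  0.1219] 2129 wedge y [-0.1367 -0.0504] 734Traceback (most recent call last):
  File "chk.py", line 12, in <module>
    print(n,k,"jar y,z",r.x.round(4),m.sum(),"wedge y",np.percentile(y[w],[1,99]).round(4),w.sum())
                                                       ~~~~~~~~~~~~~^^^^^^^^^^^^^
    return _quantile_unchecked(
        a, q, axis, out, overwrite_input, method, keepdims, weights)
    return _ureduce(a,
                    func=_quantile_ureduce_func,
    ...<5 lines>...
                    overwrite_input=overwrite_input,
                    method=method)
    r = func(a, **kwargs)
    result = _quantile(arr,
                       quantiles=q,
    ...<2 lines>...
                       out=out,
                       weights=wgt)
    slices_having_nans = np.isnan(arr[-1, ...])
                                  ~~~^^^^^^^^^
IndexError: index -1 is out of bounds for axis 0 with size 0
```

```bash
sed -i 's/np.percentile(y\[w\],\[1,99\]).round(4)/(np.percentile(y[w],[1,99]).round(4) if w.any() else 0)/' chk.py; python3 chk.py
python3 - <<'E'
from h import *
im,K,R,t=cam("scene");f=im["frame"][95:215,230:390,::-1]
cv2.imwrite("pics/s4.png",cv2.resize(f,None,fx=5,fy=5,interpolation=cv2.INTER_CUBIC))
E
```

```text
top was jar y,z [-0.1758  0.1219] 2129 wedge y [-0.1367 -0.0504] 734
top now jar y,z [-0.1858  0.1239] 822 wedge y 0 0
scene was jar y,z [-0.1731  0.121 ] 566 wedge y [-0.1425 -0.0458] 336
scene now jar y,z [-0.184   0.1229] 409 wedge y [-0.145  -0.1025] 204
```

View pics/s4.png

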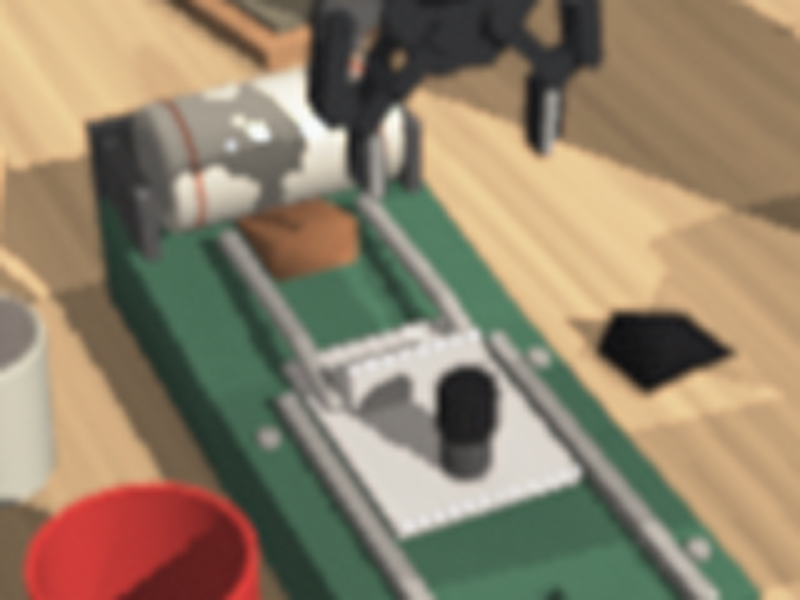

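The picture shows the wedge snug under the jar at (300,240), but the jar was rolled about 10 mm up to the back stop. I'll grip the wedge's back top edge above the prongs and ease it back about 10 mm so the jar returns to the prongs.

Emit:
send_rows(
  rows=[
    [0, -0.95, 0, 0],
    [0, -0.98, 0, 0],
    [0.03, -0.98, 0, 0],
    [0, -0.98, 0, 0],
    [0, -0.98, 0, 0],
    [0, -0.98, 0, 0],
    [0, 0, -0.9, 0],
    [0, 0, -0.9, 0],
    [0, 0, -0.9, 0],
    [0, 0, -0.6, 0],
    [0, 0, 0, 0],
  ],
  grip=0.75,
  force=20,
)

```text
t: 9.7
position: [0.5411, -0.1407, 0.0968]
orientation: [-3.138, -0.001, 1.54]
force: [-0.2, 0.4, -0.4]
finger_gap: 0.0642
finger_force: 0.0
```

```bash
cat > tips.py <<'E'
from h import *
s=bot.get_state();p=s["position"];print(p,s["force"].round(1),s["finger_gap"])
im,K,R,t=cam("scene"); W=cloud(im,K,R,t).reshape(-1,3)
for sg in(-1,1):
    m=(sg*(W[:,0]-p[0])>s["finger_gap"]/2-.006)&(abs(W[:,0]-p[0])<.07)&(abs(W[:,1]-p[1])<.022)&(W[:,2]>.105)&(W[:,2]<p[2]+.08)
    for a in np.arange(.105,p[2]+.075,.005):
        k=m&(W[:,2]>=a)&(W[:,2]<a+.005)
        if k.any(): print(sg,a.round(3),k.sum(),W[k].min(0).round(3),W[k].max(0).round(3))
E
python3 tips.py; python3 wedge.py
```

```text
[ 0.54108056 -0.14073759  0.0968372 ] [-0.2  0.4 -0.4] 0.06423504891050497
-1 0.14 5 [ 0.501 -0.142  0.141] [ 0.508 -0.127  0.144]
-1 0.145 10 [ 0.497 -0.145  0.145] [ 0.508 -0.125  0.149]
-1 0.15 7 [ 0.497 -0.145  0.151] [ 0.508 -0.126  0.154]
-1 0.155 10 [ 0.494 -0.142  0.155] [ 0.508 -0.125  0.16 ]
-1 0.16 9 [ 0.497 -0.145  0.161] [ 0.508 -0.124  0.165]
-1 0.165 9 [ 0.496 -0.142  0.166] [ 0.508 -0.126  0.17 ]
-1 0.17 10 [ 0.497 -0.146  0.171] [ 0.509 -0.125  0.175]
1 0.105 3 [ 0.568 -0.144  0.106] [ 0.57  -0.133  0.109]
1 0.14 2 [ 0.579 -0.137  0.142] [ 0.579 -0.129  0.143]
1 0.145 9 [ 0.571 -0.145  0.145] [ 0.584 -0.128  0.15 ]
1 0.15 10 [ 0.575 -0.141  0.15 ] [ 0.585 -0.129  0.155]
1 0.155 7 [ 0.575 -0.139  0.157] [ 0.586 -0.127  0.159]
1 0.16 8 [ 0.574 -0.142  0.161] [ 0.586 -0.127  0.165]
1 0.165 11 [ 0.574 -0.146  0.165] [ 0.586 -0.128  0.169]
1 0.17 9 [ 0.573 -0.147  0.17 ] [ 0.586 -0.127  0.174]
wedge y stand [-0.1578 -0.1087 -0.1029] z [0.08  0.108] 239 x [-0.023  0.029]
finger zmin 0.108 y [0.028 0.036]
[ 0.54289624 -0.14090274  0.09967823] [ 0.1169124  -0.36440655 -0.28503086]
```

Emit:
send_rows(
  rows=[
    [0.05, 0, -0.3, 0],
    [0, 0, -0.3, 0],
    [0, 0, -0.3, 0],
    [0, 0, -0.2, 0],
    [0, 0, -0.13, 0],
    [0, 0, 0, 0],
  ],
)

```text
t: 10.4
position: [0.5441, -0.1402, 0.0616]
orientation: [-3.141, -0.0, 1.541]
force: [-0.3, -0.0, 0.6]
finger_gap: 0.0637
finger_force: 0.0
```

Emit:
send_rows(
  rows=[
    [0, 0, 0, 0],
    [0, 0, 0, 0],
    [0, 0, 0, 0],
  ],
  grip=0.55,
)

```text
t: 10.7
position: [0.5447, -0.1404, 0.0626]
orientation: [3.141, 0.0, 1.541]
force: [-1.4, 1.9, 2.6]
finger_gap: 0.0522
finger_force: 21.3
```

```bash
python3 tips.py|head -12; python3 wedge.py
```

```text
[ 0.54470825 -0.14035706  0.06255106] [-1.4  1.9  2.6] 0.05223871604742432
-1 0.105 8 [ 0.513 -0.141  0.106] [ 0.524 -0.127  0.11 ]
-1 0.11 13 [ 0.504 -0.15   0.111] [ 0.517 -0.127  0.115]
-1 0.115 6 [ 0.504 -0.14   0.115] [ 0.517 -0.125  0.12 ]
-1 0.12 12 [ 0.504 -0.148  0.12 ] [ 0.517 -0.128  0.125]
-1 0.125 8 [ 0.504 -0.139  0.125] [ 0.517 -0.127  0.13 ]
-1 0.13 12 [ 0.503 -0.148  0.13 ] [ 0.518 -0.125  0.135]
-1 0.135 8 [ 0.503 -0.146  0.135] [ 0.516 -0.127  0.139]
1 0.105 5 [ 0.566 -0.134  0.106] [ 0.577 -0.128  0.11 ]
1 0.11 7 [ 0.57  -0.142  0.111] [ 0.582 -0.127  0.115]
1 0.115 10 [ 0.57  -0.144  0.115] [ 0.584 -0.125  0.119]
1 0.12 11 [ 0.571 -0.144  0.122] [ 0.584 -0.127  0.125]
wedge y stand [-0.1566 -0.107  -0.102 ] z [0.081 0.109] 194 x [-0.024  0.028]
finger zmin 0.108 y [-0.113  0.036]
[ 0.54466502 -0.14035652  0.0625122 ] [-1.38494205  1.19861713  3.36122305]
```

Gripped with 21 N at about 53 mm. I'll pull back 6 mm slowly and check the jar.

Emit:
send_rows(
  rows=[
    [0, 0.05, 0, 0],
    [0, 0.05, 0, 0],
    [0, 0.05, -0.01, 0],
    [0, 0.05, 0, 0],
    [0, 0, 0, 0],
    [0, 0, 0, 0],
  ],
)

```text
t: 11.4
position: [0.5446, -0.1341, 0.062]
orientation: [3.141, -0.0, 1.542]
force: [0.9, 0.8, 4.3]
finger_gap: 0.053
finger_force: 21.4
```

```bash
sed -i 's/("top","scene")/("scene",)/' chk.py; python3 chk.py; python3 wedge.py
```

```text
scene was jar y,z [-0.1731  0.121 ] 566 wedge y [-0.1425 -0.0458] 336
scene now jar y,z [-0.1795  0.1218] 129 wedge y [-0.1446 -0.0947] 234
wedge y stand [-0.1564 -0.1009 -0.0958] z [0.08  0.108] 206 x [-0.025  0.028]
finger zmin 0.108 y [-0.112  0.036]
[ 0.54459764 -0.13411378  0.0619654 ] [0.10180464 0.50589681 4.3859059 ]
```

Emit:
send_rows(
  rows=[
    [0, 0.05, -0.01, 0],
    [0, 0.05, 0, 0],
    [0, 0.04, 0, 0],
    [0, 0, 0, 0],
    [0, 0, 0, 0],
  ],
)

```text
t: 12.0
position: [0.5445, -0.1301, 0.0616]
orientation: [3.142, -0.0, 1.541]
force: [0.1, -0.7, 4.5]
finger_gap: 0.0526
finger_force: 21.5
```

```bash
python3 chk.py; python3 wedge.py
```

```text
scene was jar y,z [-0.1731  0.121 ] 566 wedge y [-0.1425 -0.0458] 336
scene now jar y,z [-0.1765  0.1214] 128 wedge y [-0.1442 -0.0915] 242
wedge y stand [-0.1535 -0.0978 -0.0925] z [0.078 0.108] 208 x [-0.025  0.028]
finger zmin 0.108 y [-0.108  0.035]
[ 0.5445159  -0.13014328  0.06161516] [ 0.57313372 -1.6746916   5.48813523]
```

Emit:
send_rows(
  rows=[
    [0, 0.05, -0.01, 0],
    [0, 0.05, 0, 0],
    [0, 0, 0, 0],
    [0, 0, 0, 0],
  ],
)

```text
t: 12.5
position: [0.5445, -0.1271, 0.0613]
orientation: [3.142, -0.0, 1.541]
force: [0.3, -2.4, 5.6]
finger_gap: 0.053
finger_force: 21.6
```

```bash
python3 chk.py; python3 wedge.py
```

```text
scene was jar y,z [-0.1731  0.121 ] 566 wedge y [-0.1425 -0.0458] 336
scene now jar y,z [-0.1732  0.1213] 131 wedge y [-0.1435 -0.0884] 248
wedge y stand [-0.1508 -0.0941 -0.0897] z [0.078 0.107] 208 x [-0.025  0.028]
finger zmin 0.108 y [-0.105  0.035]
[ 0.54452426 -0.12713442  0.06136096] [ 0.27254869 -1.62938046  5.72852909]
```

Emit:
send_rows(
  rows=[
    [0, 0.05, 0, 0],
    [0, 0, 0, 0],
    [0, 0, 0, 0],
  ],
)

```text
t: 12.9
position: [0.5444, -0.1256, 0.0612]
orientation: [-3.141, -0.0, 1.541]
force: [0.4, -1.1, 3.9]
finger_gap: 0.053
finger_force: 21.5
```

```bash
python3 chk.py; python3 wedge.py
```

```text
scene was jar y,z [-0.1731  0.121 ] 566 wedge y [-0.1425 -0.0458] 336
scene now jar y,z [-0.173   0.1211] 130 wedge y [-0.1427 -0.0868] 243
wedge y stand [-0.1514 -0.0929 -0.087 ] z [0.08  0.107] 215 x [-0.026  0.028]
finger zmin 0.108 y [-0.105  0.036]
[ 0.54443875 -0.12564381  0.06125024] [ 0.17723971 -2.09463093  3.67929163]
```

The jar is back on the prongs, and the wedge is now just short of it. I'll nudge forward in small steps and watch the force.

Emit:
send_rows(
  rows=[
    [0, -0.03, 0, 0],
    [0, 0, 0, 0],
  ],
)

```text
t: 13.2
position: [0.5444, -0.1261, 0.0613]
orientation: [-3.141, -0.001, 1.542]
force: [-0.3, 4.2, 4.0]
finger_gap: 0.0528
finger_force: 21.5
```

Emit:
send_rows(
  rows=[
    [0, -0.02, 0, 0],
    [0, 0, 0, 0],
  ],
)

```text
t: 13.4
position: [0.5445, -0.1268, 0.0613]
orientation: [-3.142, -0.001, 1.542]
force: [-0.3, 4.1, 5.1]
finger_gap: 0.0525
finger_force: 21.6
```

Emit:
send_rows(
  rows=[
    [0, -0.015, 0, 0],
    [0, 0, 0, 0],
  ],
)

```text
t: 13.6
position: [0.5445, -0.1272, 0.0613]
orientation: [3.142, -0.001, 1.542]
force: [-1.0, 4.6, 5.5]
finger_gap: 0.0529
finger_force: 21.6
```

```bash
python3 chk.py; python3 wedge.py
```

```text
scene was jar y,z [-0.1731  0.121 ] 566 wedge y [-0.1425 -0.0458] 336
scene now jar y,z [-0.1731  0.1212] 128 wedge y [-0.1435 -0.0885] 238
wedge y stand [-0.1518 -0.0943 -0.0891] z [0.079 0.107] 207 x [-0.025  0.027]
finger zmin 0.108 y [-0.105  0.035]
[ 0.54450144 -0.12717242  0.06135015] [0.51621478 4.3767566  5.19071932]
```

Emit:
send_rows(
  rows=[
    [0, -0.02, 0, 0],
    [0, 0, 0, 0],
  ],
)

```text
t: 13.9
position: [0.5445, -0.1276, 0.0614]
orientation: [3.142, -0.001, 1.542]
force: [-0.3, 5.3, 6.2]
finger_gap: 0.0528
finger_force: 21.7
```

Emit:
send_rows(
  rows=[
    [0, -0.02, 0, 0],
    [0, 0, 0, 0],
  ],
)

```text
t: 14.1
position: [0.5446, -0.128, 0.0614]
orientation: [3.141, -0.002, 1.542]
force: [0.1, 7.4, 7.4]
finger_gap: 0.0524
finger_force: 21.7
```

```bash
python3 chk.py; python3 wedge.py
```

```text
scene was jar y,z [-0.1731  0.121 ] 566 wedge y [-0.1425 -0.0458] 336
scene now jar y,z [-0.1742  0.1213] 123 wedge y [-0.1428 -0.0891] 245
wedge y stand [-0.1517 -0.095  -0.0896] z [0.08  0.108] 207 x [-0.024  0.028]
finger zmin 0.108 y [-0.106  0.036]
[ 0.54456731 -0.12801806  0.06141024] [-0.03466239  5.73670824  6.5156274 ]
```

Emit:
send_rows(
  rows=[
    [0, 0, 0, 0],
    [0, 0, 0, 0],
    [0, 0, 0.2, 0],
    [0, 0, 0.6, 0],
    [0, 0, 0.9, 0],
    [0, 0, 1, 0],
  ],
  grip=0.72,
)

```text
t: 14.8
position: [0.5439, -0.1288, 0.1431]
orientation: [-3.14, -0.0, 1.541]
force: [0.5, 0.4, 0.4]
finger_gap: 0.0613
finger_force: 0.0
```

Emit:
send_rows(
  rows=[
    [0.02, 0.9, 0, 0],
    [0.02, 0.95, 0, 0],
    [0.02, 0.95, 0, 0],
    [0.02, 0.95, 0, 0],
    [0.02, 0.95, 0, 0],
    [0.02, 0.95, 0, 0],
    [0, 0.75, 0, 0],
    [0, 0, 0, 0],
  ],
  grip=1,
)

```text
t: 15.6
position: [0.548, 0.0654, 0.1426]
orientation: [3.142, -0.0, 1.544]
force: [-0.4, 0.3, 0.4]
finger_gap: 0.0857
finger_force: 0.0
```

```bash
python3 chk.py; python3 wedge.py; python3 tips.py
```

```text
scene was jar y,z [-0.1731  0.121 ] 566 wedge y [-0.1425 -0.0458] 336
scene now jar y,z [-0.1737  0.1211] 560 wedge y [-0.1442 -0.0898] 221
wedge y stand [-0.1539 -0.1019 -0.0906] z [0.079 0.107] 197 x [-0.017  0.029]
finger zmin 0.108 y [0.028 0.035]
[0.54810246 0.06323202 0.14251168] [-0.13297027  0.57373285  0.38088631]
[0.54810246 0.06323202 0.14251168] [-0.1  0.6  0.4] 0.08562709765869368
-1 0.19 2 [0.504 0.065 0.193] [0.505 0.07  0.194]
-1 0.195 13 [0.494 0.057 0.195] [0.506 0.078 0.2  ]
-1 0.2 12 [0.492 0.058 0.201] [0.504 0.078 0.205]
-1 0.205 10 [0.493 0.056 0.206] [0.505 0.079 0.209]
-1 0.21 19 [0.493 0.055 0.21 ] [0.505 0.078 0.215]
-1 0.215 11 [0.493 0.056 0.216] [0.504 0.077 0.22 ]
1 0.19 3 [0.594 0.065 0.193] [0.596 0.073 0.195]
1 0.195 4 [0.591 0.071 0.197] [0.596 0.073 0.2  ]
1 0.2 11 [0.591 0.061 0.2  ] [0.602 0.075 0.205]
1 0.205 12 [0.591 0.057 0.205] [0.603 0.073 0.21 ]
1 0.21 14 [0.592 0.058 0.21 ] [0.604 0.076 0.215]
1 0.215 12 [0.591 0.059 0.215] [0.603 0.074 0.22 ]
```

Emit:
send_rows(
  rows=[
    [0, 0, -0.6, 0],
    [0, 0, -0.6, 0],
    [0, 0, -0.6, 0],
    [0, 0, -0.4, 0],
    [0, 0, -0.2, 0],
    [0, 0, 0, 0],
  ],
)

```text
t: 16.35
position: [0.5478, 0.0627, 0.0699]
orientation: [-3.141, 0.0, 1.541]
force: [-0.0, 0.3, 0.8]
finger_gap: 0.0854
finger_force: 0.0
```

Emit:
send_rows(
  rows=[
    [0, 0, 0, 0],
    [0, 0, 0, 0],
    [0, 0, 0, 0],
    [0, 0, 0, 0],
    [0, 0, 0, 0],
    [0, 0, 0, 0],
  ],
  grip=0.2,
  force=50,
)

```text
t: 16.95
position: [0.5484, 0.0632, 0.0709]
orientation: [3.141, -0.0, 1.541]
force: [-1.7, -0.3, 6.5]
finger_gap: 0.0329
finger_force: 49.0
```

Emit:
send_rows(
  rows=[
    [0, 0, 0.15, 0],
    [0, 0, 0.15, 0],
    [0, 0, 0.15, 0],
    [0, 0, 0, 0],
  ],
)

```text
t: 17.35
position: [0.5482, 0.0631, 0.0843]
orientation: [3.141, 0.0, 1.541]
force: [2.6, -0.6, -7.9]
finger_gap: 0.0328
finger_force: 50.3
```

Emit:
send_rows(
  rows=[
    [0, 0.1, 0, 0],
    [0, 0.2, 0, 0],
    [0, 0.2, 0, 0],
    [0, 0, 0, 0],
  ],
)

```text
t: 17.75
position: [0.5485, 0.0791, 0.0837]
orientation: [3.141, -0.0, 1.542]
force: [5.9, 1.9, -7.9]
finger_gap: 0.0329
finger_force: 50.4
```

Emit:
send_rows(
  rows=[
    [0.02, 0.3, 0, 0],
    [0.02, 0.4, 0, 0],
    [0.02, 0.4, 0, 0],
    [0.01, 0.4, 0, 0],
    [0.01, 0.4, 0, 0],
    [0, 0.1, 0, 0],
    [0, 0, 0, 0],
  ],
)

```text
t: 18.45
position: [0.5503, 0.1391, 0.0837]
orientation: [-3.141, -0.001, 1.542]
force: [0.3, 2.3, -7.5]
finger_gap: 0.0328
finger_force: 50.4
```

```bash
python3 chk.py; python3 wedge.py
```

```text
scene was jar y,z [-0.1731  0.121 ] 566 wedge y [-0.1425 -0.0458] 336
scene now jar y,z [-0.1736  0.1212] 566 wedge y [-0.1439 -0.0898] 290
wedge y stand [-0.1536 -0.0981 -0.0901] z [0.079 0.108] 267 x [-0.025  0.028]Traceback (most recent call last):
  File "wedge.py", line 8, in <module>
    print("finger zmin",W[g,2].min().round(3),"y",np.percentile(y[g],[2,98]).round(3))
                        ~~~~~~~~~~^^
    return umr_minimum(a, axis, None, out, keepdims, initial, where)
ValueError: zero-size array to reduction operation minimum which has no identity
```

Emit:
send_rows(
  rows=[
    [0.01, 0.3, 0, 0],
    [0.01, 0.3, 0, 0],
    [0, 0.15, 0, 0],
    [0, 0, 0, 0],
  ],
)

```text
t: 18.95
position: [0.551, 0.1617, 0.0837]
orientation: [-3.141, -0.001, 1.542]
force: [-1.4, 1.5, -8.0]
finger_gap: 0.0324
finger_force: 50.4
```

Emit:
send_rows(
  rows=[
    [0, 0.04, 0, 0],
    [0, 0.02, 0, 0],
  ],
)

```text
t: 19.15
position: [0.551, 0.1623, 0.0837]
orientation: [-3.141, 0.0, 1.541]
force: [-1.5, -2.8, -6.8]
finger_gap: 0.0325
finger_force: 50.4
```

Emit:
send_rows(
  rows=[
    [0, 0.03, 0, 0],
    [0, 0, 0, 0],
  ],
)

```text
t: 19.35
position: [0.551, 0.163, 0.0838]
orientation: [-3.141, 0.001, 1.541]
force: [-0.8, -4.4, -7.4]
finger_gap: 0.033
finger_force: 50.4
```

Emit:
send_rows(
  rows=[
    [0, 0.03, 0, 0],
    [0, 0, 0, 0],
  ],
)

```text
t: 19.55
position: [0.551, 0.1631, 0.0837]
orientation: [-3.141, 0.002, 1.541]
force: [-1.2, -11.5, -6.8]
finger_gap: 0.0327
finger_force: 50.5
```

At the end stop, so I'll lower the plunger.

Emit:
send_rows(
  rows=[
    [0, 0, -0.15, 0],
    [0, 0, -0.15, 0],
    [0, 0, -0.13, 0],
    [0, 0, 0, 0],
  ],
)

```text
t: 19.95
position: [0.5511, 0.1631, 0.071]
orientation: [3.141, 0.002, 1.54]
force: [-2.6, -10.3, -4.9]
finger_gap: 0.0329
finger_force: 50.9
```

Emit:
send_rows(
  rows=[
    [0, 0, 0, 0],
    [0, 0, 0, 0],
    [0, 0, 0, 0],
    [0, 0, 0, 0],
    [0, 0, 0.6, 0],
    [0, 0, 1, 0],
    [0, 0, 1, 0],
    [0, 0, 0.5, 0],
    [0, 0, 0, 0],
  ],
  grip=1,
)

```text
t: 20.85
position: [0.5524, 0.1648, 0.1663]
orientation: [3.138, -0.001, 1.541]
force: [0.9, -0.1, -0.1]
finger_gap: 0.0858
finger_force: 0.0
```

```bash
python3 chk.py
python3 - <<'E'
from h import *
for n in("top","scene"):
    im,K,R,t=cam(n); W=cloud(im,K,R,t).reshape(-1,3); F=im["frame"].reshape(-1,3).astype(int)
    m=(abs(W[:,0]-.55)<.03)&(abs(W[:,1]-.166)<.03)&(W[:,2]>.11)&(W[:,2]<.16)
    if m.any(): print(n,"knob",m.sum(),np.percentile(W[m],[2,50,98],axis=0).round(4).tolist())
    b=(np.hypot(W[:,0]-.545,W[:,1]+.0095)<.024)&(W[:,2]>.04)&(W[:,2]<.08)
    if b.any(): print(n,"button",b.sum(),np.percentile(W[b],[5,50,95],axis=0).round(4).tolist())
im,K,R,t=cam("scene");f=im["frame"][95:255,230:390,::-1]
cv2.imwrite("pics/s5.png",cv2.resize(f,None,fx=3.7,fy=3.7,interpolation=cv2.INTER_CUBIC))
E
```

```text
scene was jar y,z [-0.1731  0.121 ] 566 wedge y [-0.1425 -0.0458] 336
scene now jar y,z [-0.1738  0.1211] 566 wedge y [-0.1429 -0.0894] 300
top button 364 [[0.5255, -0.0287, 0.0569], [0.5444, -0.0088, 0.0611], [0.5637, 0.0094, 0.0645]]
scene knob 208 [[0.5359, 0.1546, 0.1112], [0.5545, 0.1752, 0.1333], [0.5671, 0.1845, 0.1383]]
scene button 134 [[0.5277, -0.0264, 0.057], [0.5461, -0.0061, 0.0602], [0.5646, 0.0118, 0.063]]
```

View pics/s5.png

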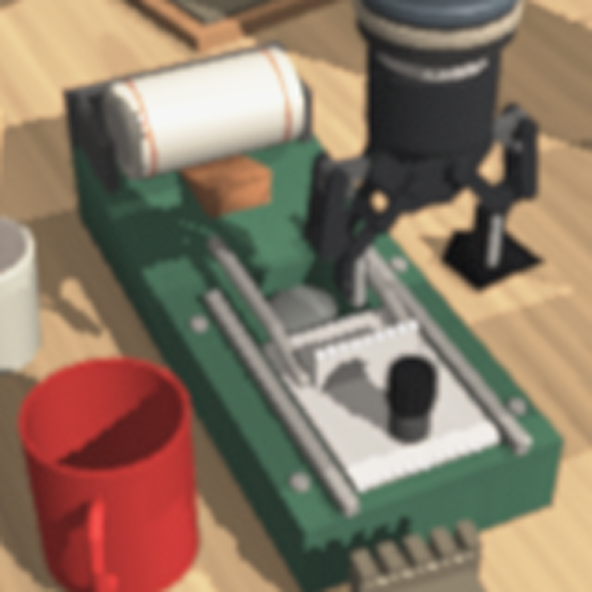

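The picture shows the cover open with the plunger down (knob top back at z 0.138), the button showing at (300,305), and the jar held by the wedge. I'll press the button with shut fingers.

Emit:
send_rows(
  rows=[
    [-0.04, -0.9, 0, 0],
    [-0.04, -1, 0, 0],
    [-0.04, -1, 0, 0],
    [-0.04, -1, 0, 0],
    [-0.04, -1, 0, 0],
    [0, -0.9, -0.3, 0],
    [0, 0, -0.9, 0],
    [0, 0, -0.9, 0],
    [0, 0, -0.9, 0],
    [0, 0, -0.7, 0],
    [0, 0, -0.5, 0],
    [0, 0, 0, 0],
  ],
  grip=0,
)

```text
t: 22.25
position: [0.5428, -0.0097, 0.0352]
orientation: [-3.137, 0.0, 1.541]
force: [-0.4, -0.9, 1.5]
finger_gap: -0.0003
finger_force: 0.0
```

Run:
```python
from h import *
s=bot.get_state();print(s["position"],s["force"])
im,K,R,t=cam("scene"); W=cloud(im,K,R,t).reshape(-1,3)
m=(abs(W[:,0]-.545)<.02)&(abs(W[:,1]+.01)<.02)&(W[:,2]>.065)
for a in np.arange(.065,.12,.005):
    k=m&(W[:,2]>=a)&(W[:,2]<a+.005)
    if k.any(): print(a.round(3),k.sum(),W[k].min(0).round(3),W[k].max(0).round(3))
```

```text
[ 0.54284362 -0.00968609  0.03519322] [-0.40218663 -0.89354623  1.54163995]
0.07 2 [ 0.54  -0.003  0.073] [0.548 0.    0.073]
0.075 6 [ 0.535 -0.003  0.077] [0.551 0.004 0.08 ]
0.08 16 [ 0.529 -0.013  0.08 ] [0.555 0.004 0.085]
0.085 14 [ 0.528 -0.015  0.085] [0.555 0.004 0.09 ]
0.09 16 [ 0.53  -0.015  0.09 ] [0.556 0.005 0.095]
0.095 13 [ 0.535 -0.014  0.095] [0.555 0.004 0.1  ]
0.1 16 [ 0.531 -0.013  0.1  ] [0.556 0.005 0.104]
0.105 10 [ 0.53  -0.001  0.105] [0.555 0.005 0.11 ]
0.11 13 [ 0.529 -0.004  0.11 ] [0.557 0.005 0.115]
0.115 16 [ 0.53  -0.011  0.115] [0.559 0.007 0.12 ]
```

Emit:
send_rows(
  rows=[
    [0.07, -0.1, -0.1, 0],
    [0, 0, -0.15, 0],
    [0, 0, -0.15, 0],
    [0, 0, -0.1, 0],
    [0, 0, -0.1, 0],
    [0, 0, 0, 0],
  ],
)

```text
t: 22.9
position: [0.5472, -0.0127, 0.0197]
orientation: [3.142, -0.0, 1.541]
force: [-0.8, -0.4, -0.1]
finger_gap: 0.0002
finger_force: 0.0
```

Emit:
send_rows(
  rows=[
    [0, 0, -0.06, 0],
    [0, 0, -0.06, 0],
    [0, 0, 0, 0],
  ],
)

```text
t: 23.2
position: [0.5472, -0.0127, 0.0161]
orientation: [-3.142, -0.0, 1.541]
force: [0.1, -0.9, 0.6]
finger_gap: 0.0003
finger_force: 0.2
```

Emit:
send_rows(
  rows=[
    [0, 0, -0.06, 0],
    [0, 0, -0.06, 0],
    [0, 0, 0, 0],
  ],
)

```text
t: 23.5
position: [0.5473, -0.0127, 0.0128]
orientation: [3.141, -0.0, 1.541]
force: [-0.7, 0.3, 5.6]
finger_gap: -0.0001
finger_force: 3.0
```

Emit:
send_rows(
  rows=[
    [0, 0, -0.06, 0],
    [0, 0, -0.06, 0],
    [0, 0, 0, 0],
  ],
)

```text
t: 23.8
position: [0.5479, -0.0125, 0.0122]
orientation: [3.139, -0.0, 1.541]
force: [-20.4, 1.9, 58.0]
finger_gap: 0.0003
finger_force: 29.1
```

Run:
```python
from h import *
s=bot.get_state();print(s["position"],s["force"])
im,K,R,t=cam("scene"); W=cloud(im,K,R,t).reshape(-1,3);F=im["frame"].reshape(-1,3)
b=(np.hypot(W[:,0]-.545,W[:,1]+.0095)<.024)&(W[:,2]>.03)&(W[:,2]<.07)
print(b.sum(),np.percentile(W[b],[5,50,95],axis=0).round(4).tolist())
```

```text
[ 0.54791217 -0.01250767  0.01216429] [-20.35780357   1.94173217  58.04797069]
107 [[0.5274, -0.016, 0.0464], [0.5492, -0.0009, 0.0499], [0.5612, 0.0083, 0.0681]]
```

Hard stop reached with the button about 12 mm down. Retracting.

Emit:
send_rows(
  rows=[
    [0, 0, 0.1, 0],
    [0, 0, 0.5, 0],
    [0, 0, 1, 0],
    [0, 0, 1, 0],
    [0, 0, 1, 0],
    [0, 0, 1, 0],
    [-0.5, 0, 1, 0],
    [-1, 0, 0.5, 0],
    [-1, 0, 0, 0],
    [-1, 0, 0, 0],
    [-1, 0, 0, 0],
    [0, 0, 0, 0],
  ],
)

```text
t: 25.05
position: [0.4094, -0.0127, 0.1923]
orientation: [-3.141, -0.0, 1.541]
force: [1.8, 0.5, 0.2]
finger_gap: -0.0002
finger_force: 0.0
```

```bash
sed -i 's/("scene",)/("top","scene")/' chk.py; python3 chk.py
python3 - <<'E'
from h import *
for n in("top","scene"):
    im,K,R,t=cam(n); W=cloud(im,K,R,t).reshape(-1,3)
    m=(abs(W[:,0]-.55)<.03)&(abs(W[:,1]-.166)<.03)&(W[:,2]>.11)&(W[:,2]<.16)
    if m.any(): print(n,"knob",m.sum(),np.percentile(W[m],[2,50,98],axis=0).round(4).tolist())
    b=(np.hypot(W[:,0]-.545,W[:,1]+.0095)<.024)&(W[:,2]>.03)&(W[:,2]<.08)
    if b.any(): print(n,"button",b.sum(),np.percentile(W[b],[5,50,95],axis=0).round(4).tolist())
im,K,R,t=cam("scene");f=im["frame"][95:255,230:390,::-1]
cv2.imwrite("pics/s6.png",cv2.resize(f,None,fx=3.7,fy=3.7,interpolation=cv2.INTER_CUBIC))
E
```

```text
top was jar y,z [-0.1758  0.1219] 2129 wedge y [-0.1367 -0.0504] 734
top now jar y,z [-0.1762  0.1219] 1518 wedge y [-0.1425 -0.0681] 570
scene was jar y,z [-0.1731  0.121 ] 566 wedge y [-0.1425 -0.0458] 336
scene now jar y,z [-0.1737  0.1211] 563 wedge y [-0.1441 -0.0888] 297
top knob 235 [[0.5332, 0.1483, 0.1217], [0.5486, 0.163, 0.1367], [0.5643, 0.1794, 0.1401]]
top button 359 [[0.5249, -0.0283, 0.0449], [0.5446, -0.0094, 0.0491], [0.5646, 0.01, 0.0533]]
scene knob 205 [[0.5358, 0.1539, 0.1108], [0.5545, 0.1745, 0.1338], [0.5672, 0.1841, 0.1386]]
scene button 107 [[0.5277, -0.0251, 0.0465], [0.5451, -0.0072, 0.0487], [0.5603, 0.0071, 0.0509]]
```

View pics/s6.png

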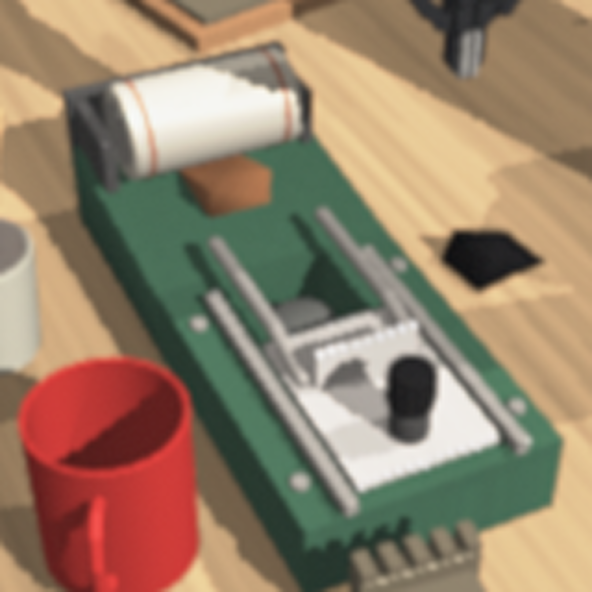

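The picture shows the jar held by the wedge at (230,185), the cover open with the knob down at (410,385), the button 12 mm down at (300,312), and the gripper clear. Handing in.

```bash
python3 -c "
from plant import bot
print(bot.sign_off())"
```

```text
the job is handed in; nothing more can be done
None
```

I handed the job in at about 25 s with the wedge snug, the cover open with its plunger down in the second hole, and the button pressed its full 12 mm; but my first push rolled the jar about 10 mm up to the back stop, so it did not stay in place throughout, though I eased the wedge back and it sat within 1 mm of its start from then on.

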